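# Put the bench instruments away by kind

### The arm

A 6-joint arm with a two-finger parallel gripper is mounted at the origin on the work surface. World frame = base frame: x ahead of the robot, y to its left, z up, the work surface at z = 0. Lengths are in mm, angles in degrees, forces in N, time in s.
With the tool pointing down it reaches from about 350 to 850 mm from the base axis. Payload 8.1 kg.
Tool frame: the origin (TCP) lies midway between the tips of the shut fingers; the grasp point (between the pads) lies 19 mm behind it; z points along the fingers, y is the line along which they close (so a half turn about z gives the same grasp; the last joint's range is limited). The gripper opens to 85 mm and grips with 20 to 120 N. Pads are 22 mm wide; open, the fingers measure 114 mm over their backs; the gripper's body (76 mm by 85 mm) begins 54 mm behind the grasp point. The pads swing forward as they close: fully open they stand 13 mm farther back than shut.
Start: joints at [69.821, 7.471, 85.268, -0, 87.261, -4.893], TCP at [158.165, 578.782, 202.192] pointing down, gripper open.
Joint ranges: [-169.43, 169.43], [-51.17, 129.36], [1.28, 143.12], [-76.62, 256.62], [0, 156.53], [-152.29, 152.29]. Speed limits (degrees/s): [136.94, 136.94, 159.86, 180, 180, 180].

### API

Orientations are given as [roll, pitch, yaw] about the fixed x, y, z axes, in that order (R = Rz(yaw) Ry(pitch) Rx(roll)).
In Python, from bench import sensors, optics, r gives the robot as it stands.
- The arm moves only by the tool apply_moves, never from a script. Its argument "targets" is a list of rows, each a list of 7 numbers: the shift along the tool's x, y, z in mm, then the turn, a rotation vector about the tool's x, y, z in rad, then the closure, from 0 (fully open) to 1 (shut). In form: [[x, y, z, wx, wy, wz, claw], ...]. A call has 1 to 20 rows; each row shifts and turns the commanded pose from where the row before left it, along the tool's axes as they then stand; what a row does not reach is not made up. A row lasts 1/8 s, in which the tool goes at most 62.5 mm and 10.7 degrees, less where a joint would pass 70% of its speed; a pose out of reach is approached as far as the arm can. A call is refused whole if a number of a shift passes 62.5 or a number of a turn 0.188, either way. A call with a gripper value outside its range is refused whole. The fingers move at their own pace and stop on an object; "force" is the grip in N (left out, the last holds). Time passes only in rows, so rows that do not move let the fingers close. It gives the time, the measured TCP pose, the force, the opening and the grip force at its end, in the units of the state.
- sensors.sense(): the state, without advancing time (a new reading comes with each control period).
- optics.snapshot(name): name is "scene" or "top" or "wrist"; returns the picture (400x640x3 uint8, red, green, blue); there is no depth.
- optics.get_calibration(name): a dict with "camera_matrix" (3x3 intrinsics, pixels), "pose" (4x4, takes a point from camera to world coordinates). Camera axes: x right, y down, z forward; pixel columns grow to the right and rows downward; lengths in mm; the calibration is good to about 2 mm. A picture is of the moment at which its call begins: read the wrist's pose just before it. get_calibration takes no time and is no camera call; for the wrist camera it gives the pose at the moment of the call.
- r.hand_in(): hands the job in; it is judged then, once.
The state is a dict: "time": time; "joint_pos": joint angles; "qd": joint speeds; "joint_efforts": joint torques, N m; "tool_pos": TCP position; "tcp_rot": TCP orientation; "ft_force": force on the tool from outside, world axes, zero at the start; "wrist_torque": the same for the moment, N m; "finger_gap": finger opening in mm; "grip_force": force on a finger pad.
Only numpy, scipy, OpenCV 4.12 (cv2) and the standard library are available. Lean on these libraries where they do the work, as an engineer would, in place of code of your own. Each camera call takes 0.05 s, during which the arm holds its last target. There are 200 camera calls.

### The job

Clear the calibration bench by sorting its three loose instruments into the two low storage bays: slide both round pressure gauges, stems included, completely inside the bay that has the sample gauge on its roof, and the multimeter completely inside the bay that has the sample multimeter on its roof. They are delicate, so keep them flat on the bench all the way and do not lift or tip them. Leave the brass adapters where they are.

Things in the scene. Friction and masses are not known exactly. Their poses are not given: they have to be found in the camera images.
- gauge_a: loose round pressure gauge lying on its back, dial up: steel case 72 mm in diameter and 34 mm high, white dial; a stem with a 20 mm square nut sticks out 66 mm from the case's centre (30 mm beyond the rim), its axis 17 mm above the bench. About 0.4 kg. Origin: centre of the case's underside; x points along the stem, z up
- gauge_b: second loose round pressure gauge lying on its back, dial up: steel case 72 mm in diameter and 34 mm high, white dial; a stem with a 20 mm square nut sticks out 66 mm from the case's centre (30 mm beyond the rim), its axis 17 mm above the bench. About 0.4 kg. Origin: centre of the case's underside; x points along the stem, z up
- gauge_a_stem (a point): free end of gauge_a's stem, on the stem axis
- gauge_b_stem (a point): free end of gauge_b's stem, on the stem axis
- meter: loose rectangular grey hand-held multimeter lying on its back, 125 mm long (its x) by 64 mm wide (its y) by 34 mm high, with a rotary selector on top up to 41 mm above the bench; about 0.35 kg. Origin: centre of its underside; x points to the end with the screen, z up
- meter_head (a point): middle of the meter's end face at the screen end
- meter_foot (a point): middle of the meter's other end face
- bay_left: low aluminium bay fixed at the robot's left (y > 0), its mouth facing the bench middle. Inside 380 mm wide (its x), 200 mm deep (its y), no floor or sill; walls 50 mm high, 6 mm thick. Clear roof (50 to 54 mm above the bench) from 70 mm behind the mouth to the back, open above before. Origin: on the bench, middle of the mouth line (wall front ends); y points in, x along the mouth
- bay_right: low aluminium bay fixed at the robot's right (y < 0), its mouth facing the bench middle. Inside 380 mm wide (its x), 200 mm deep (its y), no floor or sill; walls 50 mm high, 6 mm thick. Clear roof (50 to 54 mm above the bench) from 70 mm behind the mouth to the back, open above before. Origin: on the bench, middle of the mouth line (wall front ends); y points in, x along the mouth
- sample_gauge: gauge like the loose ones, fixed on the clear roof of one bay, 150 mm behind its mouth; it marks the bay for gauges (top 91 mm above the bench). Origin: centre of its underside
- sample_meter: multimeter like the loose one, fixed across the clear roof of the other bay, 150 mm behind its mouth; it marks the bay for the multimeter (top 95 mm above the bench). Origin: centre of its underside
- adapter_a: small loose brass adapter standing among the instruments: foot 26 mm in diameter, 40 mm high. Leave it. Origin: centre of its underside
- adapter_b: small loose brass adapter like the other, standing beyond the instruments. Leave it. Origin: centre of its underside

How it is judged (in metres and radians):
At the end, for the whole second after the job is handed in: Both gauges are in the bay under the sample gauge, the meter in the other bay, all past the mouth line (gauge: case centre 34 mm in and stem end past the line; meter: both ends past it), flat on the bench (underside within 10 mm) and still (((world y of sample_gauge above 0 m and y of gauge_a in the frame of bay_left between 0.034 and 0.2 m and y of each of gauge_a_stem, gauge_b_stem in the frame of bay_left above 0 m and x of gauge_a in the frame of bay_left between -0.19 and 0.19 m and y of gauge_b in the frame of bay_left between 0.034 and 0.2 m and x of gauge_b in the frame of bay_left between -0.19 and 0.19 m and y of each of meter_head, meter_foot in the frame of bay_right above 0 m and y of meter in the frame of bay_right below 0.2 m and x of meter in the frame of bay_right between -0.19 and 0.19 m) or (world y of sample_gauge below 0 m and y of gauge_a in the frame of bay_right between 0.034 and 0.2 m and y of each of gauge_a_stem, gauge_b_stem in the frame of bay_right above 0 m and x of gauge_a in the frame of bay_right between -0.19 and 0.19 m and y of gauge_b in the frame of bay_right between 0.034 and 0.2 m and x of gauge_b in the frame of bay_right between -0.19 and 0.19 m and y of each of meter_head, meter_foot in the frame of bay_left above 0 m and y of meter in the frame of bay_left below 0.2 m and x of meter in the frame of bay_left between -0.19 and 0.19 m)) and height (world z) of each of gauge_a, gauge_b, meter below 0.01 m and linear speed of each of gauge_a, gauge_b, meter below 0.02 m/s); the robot touches nothing.
It fails at once if an instrument is lifted off the bench by more than 25 mm or tipped by more than about 20 degrees (height (world z) of any of gauge_a, gauge_b, meter above 0.025 m or angle between any of gauge_a, gauge_b, meter's own z axis and vertical above 0.35 rad).
It fails at once if a brass adapter is moved by more than 30 mm (distance of any of adapter_a, adapter_b from where it was at the start of the episode above 0.03 m).
It also fails if it takes over 61 s, if anything falls off the work surface, if the arm or the gripper's body presses on something with over 40 N, if the wrist force passes 120 N, or if a joint passes its speed limit or range.

## Working session

There is one attempt and no reset: what is moved stays moved. The work goes in short steps, Python scripts to look and compute and a tool call to move; the robot and the scene stay as the last step left them, time stands still between calls to the robot, and variables do not carry over. Pictures are saved under pics/ and viewed, at most 10 in all, crops included, and the job is handed in when it is done.

Besides the shell and the picture viewer there is one more tool, called after "Request:" by a JSON object that holds its "fn" and its "kwargs". apply_moves: Moves the arm, as the interface text tells. Its arguments: {"type":"object","properties":{"targets":{"type":"array"},"force":{"type":"number"}},"required":["targets"]}

```bash
mkdir -p pics; ls; python3 - <<'E'
from bench import sensors, optics, r
import cv2
for n in("top","scene"):
    im=optics.snapshot(n); cv2.imwrite(f"pics/{n}0.png",im[:,:,::-1]); c=optics.get_calibration(n); print(c)
s=sensors.sense(); print(s)
E
```

```text
pics
{'camera_matrix': array([[374.30355962,   0.        , 324.10513457],
       [  0.        , 374.30355962, 204.05469565],
       [  0.        ,   0.        ,   1.        ]]), 'pose': array([[-1.65234029e-02, -9.94578756e-01,  1.02664864e-01,
         4.81897228e+02],
       [-9.99863470e-01,  1.64498089e-02, -1.56349984e-03,
        -1.90948761e+01],
       [-1.33793666e-04, -1.02676681e-01, -9.94714774e-01,
         9.62837507e+02],
       [ 0.00000000e+00,  0.00000000e+00,  0.00000000e+00,
         1.00000000e+00]])}
{'camera_matrix': array([[369.4582279 ,   0.        , 321.80952062],
       [  0.        , 369.4582279 , 200.09325952],
       [  0.        ,   0.        ,   1.        ]]), 'pose': array([[-8.92887444e-01,  3.52746052e-01, -2.79861100e-01,
         8.18877785e+02],
       [ 4.50152032e-01,  7.14095442e-01, -5.36125776e-01,
         3.99056162e+02],
       [ 1.07312853e-02, -6.04680017e-01, -7.96396206e-01,
         7.02892071e+02],
       [ 0.00000000e+00,  0.00000000e+00,  0.00000000e+00,
         1.00000000e+00]])}
{'time': 0.1, 'joint_pos': array([ 6.98204996e+01,  7.51159572e+00,  8.53247205e+01,  1.13017618e-03,
        8.72608802e+01, -4.89429745e+00]), 'qd': array([-0.01471367, -0.10891918, -0.1660528 , -0.03030527, -0.025696  ,
        0.09925078]), 'joint_efforts': array([ 1.01674996e-03, -5.70949566e+01, -5.01942837e+01, -1.43582956e-04,
        8.03688570e-03,  2.94558345e-05]), 'tool_pos': array([157.96675513, 578.26002445, 201.22476447]), 'tcp_rot': array([-1.79903254e+02, -9.41725416e-03,  1.64714734e+02]), 'ft_force': array([ 0.15528353, -0.520691  , -0.2203056 ]), 'wrist_torque': array([-0.00500923, -0.03682118,  0.03123428]), 'grip_force': 0.0, 'finger_gap': 85.52640009523468}
```

View pics/top0.png

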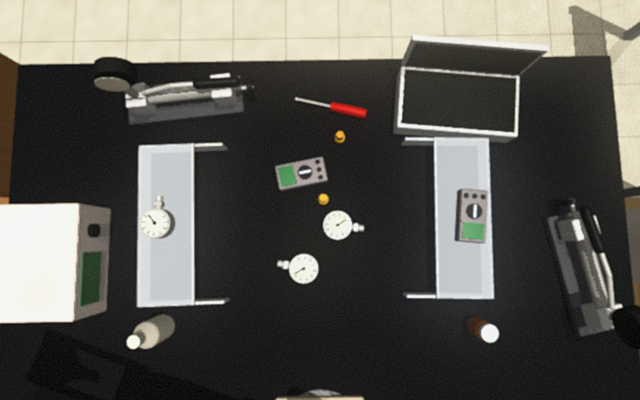

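View pics/scene0.png

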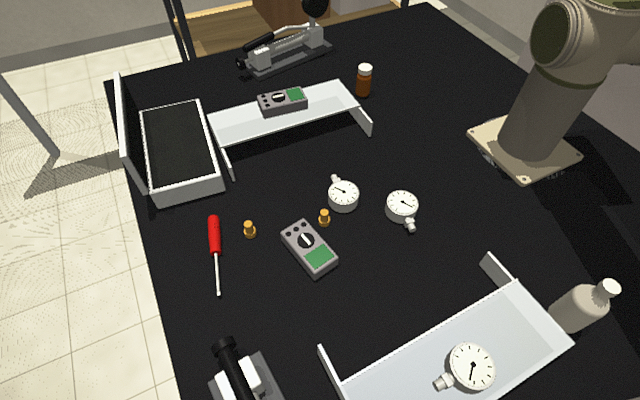

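The top view shows the sample gauge on the left bay (155,222) and the sample meter on the right bay (472,215). Loose gauges are at (303,268) with the stem pointing left and (337,225) with the stem pointing right. The meter is at (302,173) with the screen to the left, and the adapters are at (323,199) and (340,137). The scene view shows the gauges at (402,203) and (343,193), the meter at (309,248) and the adapters at (324,216) and (250,229).

```bash
cat > h.py <<'E'
import numpy as np, cv2
from bench import sensors, optics, r
def ray(n,p,c=None):
    c=c or optics.get_calibration(n); T=c["pose"]
    d=T[:3,:3]@np.linalg.inv(c["camera_matrix"])@[p[0],p[1],1]; return T[:3,3],d/np.linalg.norm(d)
def onz(n,p,z,c=None):
    o,d=ray(n,p,c); return o+d*(z-o[2])/d[2]
def tri(a,b):
    (o1,d1),(o2,d2)=a,b
    t=np.linalg.lstsq(np.c_[d1,-d2],o2-o1,rcond=None)[0]
    p,q=o1+d1*t[0],o2+d2*t[1]; return (p+q)/2,np.linalg.norm(p-q)
def blob(m,seed,rad=45):
    w=np.zeros_like(m); cv2.circle(w,seed,rad,255,-1)
    cs,_=cv2.findContours(m&w,cv2.RETR_EXTERNAL,cv2.CHAIN_APPROX_NONE)
    cs=[c for c in cs if cv2.contourArea(c)>12]
    return min(cs,key=lambda c:abs(cv2.pointPolygonTest(c,tuple(map(float,seed)),True)) if cv2.pointPolygonTest(c,tuple(map(float,seed)),False)<0 else 0)
def masks(im):
    hsv=cv2.cvtColor(im,cv2.COLOR_RGB2HSV); g=im.min(2)
    return dict(white=((g>165)*255).astype(np.uint8), any=((im.max(2)>70)*255).astype(np.uint8),
      brass=cv2.inRange(hsv,(10,110,80),(30,255,255)), green=cv2.inRange(hsv,(45,70,40),(85,255,255)))
E
python3 - <<'E'
from h import *
np.set_printoptions(precision=1,suppress=True)
S=dict(a=((303,268),(402,203)),b=((337,225),(343,193)),meter=((302,173),(309,248)),ad_a=((323,199),(324,216)),ad_b=((340,137),(250,229)))
M={n:masks(optics.snapshot(n)) for n in("top","scene")}
for k,(pt,ps) in S.items():
    R=[]
    for n,p in(("top",pt),("scene",ps)):
        if k in"ab":
            c=blob(M[n]["white"],p,28); e=cv2.fitEllipse(cv2.convexHull(c)); R.append(ray(n,e[0])); print(k,n,np.array(e[0]),np.array(e[1]),end=" ")
            c2=blob(M[n]["any"],p,40)[:,0,:]; f=c2[np.argmax(np.linalg.norm(c2-np.array(e[0]),axis=1))]; t=onz(n,f,17); print("tip",f,t)
        elif k=="meter":
            b=cv2.minAreaRect(blob(M[n]["any"],p)); g=cv2.minAreaRect(blob(M[n]["green"],(288,176) if n=="top" else (319,258))); R.append(ray(n,g[0]))
            print(k,n,[onz(n,q,34)[:2] for q in cv2.boxPoints(b)],"mid",onz(n,b[0],34))
        else:
            m=cv2.moments(blob(M[n]["brass"],p,15)); R.append(ray(n,(m['m10']/m['m00'],m['m01']/m['m00'])))
    print(k,"TRI",*tri(*R))
for p in((228,145),(228,301),(404,140),(404,296),(194,150),(194,297),(434,145),(434,290)): print(p,onz("top",p,50)[:2])
E
```

```text
a top [298.3 267.4] [29.7 41. ] tip [277 261] [438.3  99.6  17. ]
a scene [402.1 202.6] [24.4 31.3] tip [413 231] [436.5 102.3  17. ]
a TRI [425.9  42.4  42.6] 7.0244463361108185
b top [342.2 225.5] [28.6 40.5] tip [364 229] [ 514.6 -120.2   17. ]
b scene [341.6 189.3] [27. 35.] tip [347 212] [541.7  -6.9  17. ]
b TRI [524.2 -65.2  24.7] 0.4064257325030401
meter top [array([678.3, 104.5]), array([701.3, -19. ]), array([637.2, -30.5]), array([614.4,  92.2])] mid [657.7  36.9  34. ]
meter scene [array([708.2, -12.5]), array([642.7, -38.8]), array([617.2,  96. ]), array([678.6, 115.4])] mid [661.7  42.9  34. ]
meter TRI [652.6  72.2  31.3] 1.1223210855206123
ad_a TRI [594.4 -18.   14.2] 1.1128103156934712
ad_b TRI [756.5 -64.   13.7] 1.2878019061196917
(228, 145) [728.  216.5]
(228, 301) [347.2 212.8]
(404, 140) [ 733.5 -222.6]
(404, 296) [ 352.  -207.9]
(194, 150) [716.7 301. ]
(194, 297) [357.9 294.1]
(434, 145) [ 719.5 -296.8]
(434, 290) [ 364.9 -280.3]
```

```bash
python3 - <<'E'
import cv2,numpy as np
im=cv2.imread("pics/top0.png")
cv2.imwrite("pics/crop_bay.png",np.hstack([cv2.resize(im[130:310,180:240],None,fx=3.3,fy=3.3),cv2.resize(im[130:310,270:370],None,fx=3.3,fy=3.3),cv2.resize(im[130:310,395:445],None,fx=3.3,fy=3.3)]))
E
```

```text
(no output)
```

View pics/crop_bay.png

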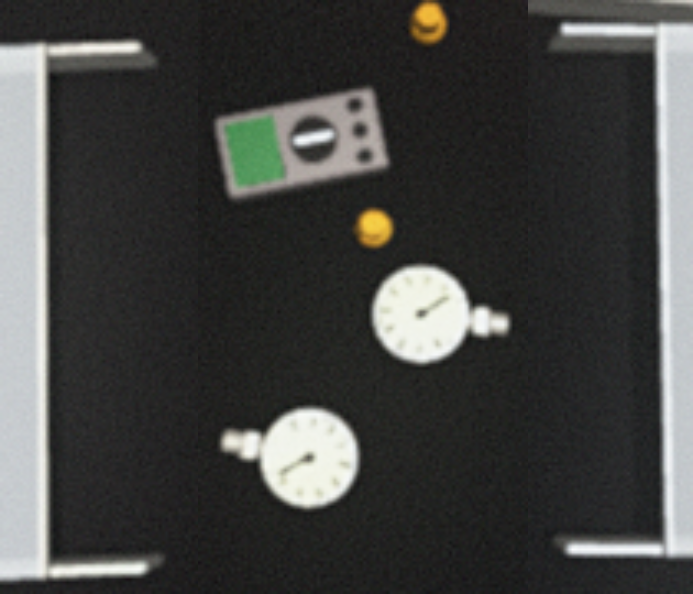

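The crop shows both gauges and the meter, with wall fronts near columns 223–225 (left bay) and 405–407 (right bay) and roof edges at columns 194.5 and 434.5. My white mask joined the nut to the dial, so I'll open it before measuring.

```bash
cat >> h.py <<'E'
def gauge(im,p,rad=28):
    w=cv2.morphologyEx(masks(im)["white"],cv2.MORPH_CLOSE,np.ones((5,5),np.uint8))
    w=cv2.morphologyEx(w,cv2.MORPH_OPEN,cv2.getStructuringElement(cv2.MORPH_ELLIPSE,(15,15)))
    return cv2.fitEllipse(cv2.convexHull(blob(w,p,rad)))
E
python3 - <<'E'
from h import *
np.set_printoptions(precision=1,suppress=True)
I={n:optics.snapshot(n) for n in("top","scene")}
for k,pt,ps,tip in(("a",(303,268),(402,203),(248.,264.6)),("b",(337,225),(343,193),(0,0))):
    e=gauge(I["top"],pt),gauge(I["scene"],ps); print(k,[x[0]+x[1] for x in e],*tri(ray("top",e[0][0]),ray("scene",e[1][0])),onz("top",e[0][0],34))
t=onz("top",(180+0/3.3+0,0),17)
for nm,u,v in(("a tip",270+(222-200)/3.3,130+440/3.3),("b tip",270+(509-200)/3.3,130+323/3.3)): print(nm,onz("top",(u,v),17))
for nm,u,v in(("L hi",222.6,144),("L lo",224.9,302.5),("R hi",405.3,139),("R lo",406.8,296),("Lroof",194.5,146),("Lr",194.5,303),("Rroof hi",434.4,138),("Rr lo",436.5,296)): print(nm,onz("top",(u,v),50)[:2])
E
```

```text
a [(303.258544921875, 268.22003173828125, 28.595279693603516, 29.30827522277832), (402.09503173828125, 202.7010498046875, 24.455379486083984, 31.269546508789062)] [420.4  33.2  28.5] 0.6580937068393786 [420.5  33.2  34. ]
b [(337.3818664550781, 224.8555145263672, 28.0920352935791, 29.0838680267334), (342.9747619628906, 192.01380920410156, 24.01947021484375, 30.1202335357666)] [526.4 -53.4  28.8] 1.9089735135493293 [525.4 -52.6  34. ]
a tip [432.5 100.4  17. ]
b tip [ 517.4 -119.3   17. ]
L hi [730.8 230. ]
L lo [343.8 220.1]
R hi [ 736.  -225.9]
R lo [ 351.9 -214.6]
Lroof [726.9 300. ]
Lr [343.9 292.7]
Rroof hi [ 737.4 -298.7]
Rr lo [ 350.7 -285.6]
```

Request:
{"fn": "apply_moves", "kwargs": {"targets": [[0,0,0,0,0,0.14,0],[0,0,0,0,0,0.14,0],[0,0,0,0,0,0.14,0],[0,0,0,0,0,0.14,0],[0,0,0,0,0,0.14,0],[0,0,0,0,0,0.14,0],[0,0,0,0,0,0.14,0],[0,0,0,0,0,0.14,0],[-49,32.7,4,0,0,0,0],[-49,32.7,4,0,0,0,0],[-49,32.7,4,0,0,0,0],[-49,32.7,4,0,0,0,0],[-49,32.7,4,0,0,0,0],[-49,32.7,4,0,0,0,0],[-49,32.7,4,0,0,0,0],[-49,32.7,4,0,0,0,0],[-49,32.7,4,0,0,0,0],[-49,32.7,4,0,0,0,0],[-49,32.7,4,0,0,0,0],[-49,32.7,4,0,0,0,0]], "force": 50}}

```text
time: 2.8
tool_pos: [652.7, 70.9, 154.1]
tcp_rot: [180.0, -0.0, 100.5]
ft_force: [0.5, 0.3, 0.4]
finger_gap: 85.3
grip_force: 0.0
```

```bash
python3 - <<'E'
from h import *
np.set_printoptions(precision=1,suppress=True)
c=optics.get_calibration("wrist"); im=optics.snapshot("wrist"); cv2.imwrite("pics/w1.png",im[:,:,::-1]); print(c["pose"]); s=sensors.sense(); print(s["tool_pos"],s["tcp_rot"])
# known-height check: screen centre from wrist + top
m=masks(im)["green"]; cs=max(cv2.findContours(m,0,1)[0],key=cv2.contourArea); g=cv2.minAreaRect(cs); print(g)
gt=cv2.minAreaRect(blob(masks(optics.snapshot("top"))["green"],(288,176))); print(tri(ray("wrist",g[0],c),ray("top",gt[0])),onz("wrist",g[0],34,c),onz("top",gt[0],34))
print([onz("wrist",q,34,c)[:2] for q in cv2.boxPoints(g)])
E
```

```text
[[  1.    0.2   0.1 637.5]
 [  0.2  -0.9  -0.3 146.6]
 [  0.    0.3  -1.  324.9]
 [  0.    0.    0.    1. ]]
[655.8  64.6 152.2] [180.    0.2 100.3]
((325.2331848144531, 194.9993133544922), (15.371427536010742, 47.67277526855469), 73.88658142089844)Traceback (most recent call last):
  File "<stdin>", line 6, in <module>
  File "h.py", line 16, in blob
    return min(cs,key=lambda c:abs(cv2.pointPolygonTest(c,tuple(map(float,seed)),True)) if cv2.pointPolygonTest(c,tuple(map(float,seed)),False)<0 else 0)
ValueError: min() iterable argument is empty
```

View pics/w1.png

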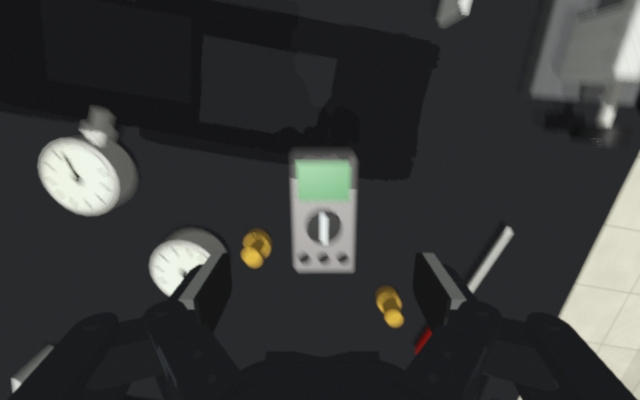

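The wrist view shows the meter at (324,210), screen up, centred between the fingers. It is blurred because the arm was still settling, so I'll let it settle and measure again.

Request:
{"fn": "apply_moves", "kwargs": {"targets": [[0,0,0,0,0,0,0],[0,0,0,0,0,0,0]]}}

```text
time: 3.15
tool_pos: [651.1, 73.6, 154.5]
tcp_rot: [180.0, -0.0, 100.6]
ft_force: [0.1, 0.0, 0.3]
finger_gap: 85.5
grip_force: 0.0
```

```bash
python3 - <<'E'
from h import *
np.set_printoptions(precision=1,suppress=True)
c=optics.get_calibration("wrist"); im=optics.snapshot("wrist"); s=sensors.sense(); print(s["tool_pos"],s["tcp_rot"])
m=masks(im)
b=cv2.minAreaRect(blob(m["any"],(324,240),80)); P=cv2.boxPoints(b); print(b)
W=np.array([onz("wrist",q,34,c)[:2] for q in P]); print(W,W.mean(0))
g=cv2.minAreaRect(max(cv2.findContours(m["green"],0,1)[0],key=cv2.contourArea)); print(g, onz("wrist",g[0],34,c))
print("scr height",tri(ray("wrist",g[0],c),ray("scene",(319.5,258))))
E
```

```text
[651.1  73.7 154.7] [180.   -0.  100.6]
((322.5, 215.0), (65.0, 110.0), 0.0)
[[635.  -27.9]
 [616.9  87.7]
 [676.9  99. ]
 [702.2 -15.3]] [657.8  35.9]
((322.5, 189.0), (49.0, 20.0), 0.0) [652.2  65.5  34. ]
scr height (array([651. ,  63.1,  10.9]), np.float64(9.421769714129022))
```

Request:
{"fn": "apply_moves", "kwargs": {"targets": [[0,0,40,0,0,0,0],[0,0,40,0,0,0,0],[0,0,40,0,0,0,0],[0,0,22,0,0,0,0],[0,0,11,0,0,0,0],[0,0,0,0,0,0,0],[0,0,0,0,0,0,1],[0,0,0,0,0,0,1],[0,0,0,0,0,0,1],[0,0,0,0,0,0,1],[0,0,0,0,0,0,1],[0,0,0,0,0,0,1]], "force": 50}}

```text
time: 4.7
tool_pos: [654.2, 72.5, 5.0]
tcp_rot: [179.7, 0.1, 100.5]
ft_force: [-2.8, -1.4, 14.1]
finger_gap: 0.1
grip_force: 6.9
```

```bash
python3 - <<'E'
from h import *
im=optics.snapshot("top"); w=optics.snapshot("wrist"); s=sensors.sense(); print(s["tool_pos"],s["finger_gap"],s["ft_force"])
cv2.imwrite("pics/m1.png",np.hstack([cv2.resize(im[110:310,220:420],(400,400)),cv2.resize(w,(400,250))if 0 else w[:,120:520]])[:,:,::-1])
E
```

```text
[654.14788518  72.43550899   4.98076664] -0.11243948216590544 [-3.40991535 -1.19245436 13.57122536]
```

View pics/m1.png

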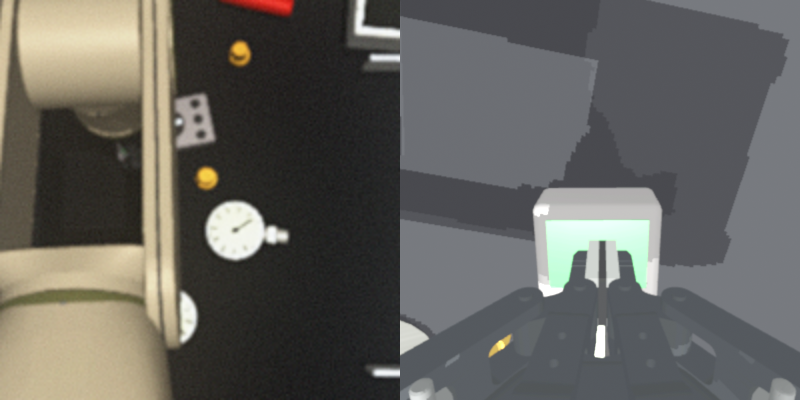

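The gripper has shut with the meter still in place (foot edge at crop (215,120), about column 327, as before), and the fingers appear over its screen. The scene view should show how the fingers stand.

```bash
python3 - <<'E'
from h import *
np.set_printoptions(precision=1,suppress=True)
im=optics.snapshot("scene")
cv2.imwrite("pics/m2.png",cv2.resize(im[150:310,220:460],(780,520),interpolation=cv2.INTER_CUBIC)[:,:,::-1])
c=optics.get_calibration("scene");T=np.linalg.inv(c["pose"])
for p in([652,73,5],[652,73,34],[654,72,0]):
    q=T@[*p,1]; q=c["camera_matrix"]@q[:3]; q=q[:2]/q[2]; print(p,q,(q-[220,150])*3.25)
E
```

```text
[652, 73, 5] [319.3 262. ] [322.8 364.1]
[652, 73, 34] [319.4 255.3] [323.  342.3]
[654, 72, 0] [318.2 263.1] [319.3 367.7]
```

View pics/m2.png

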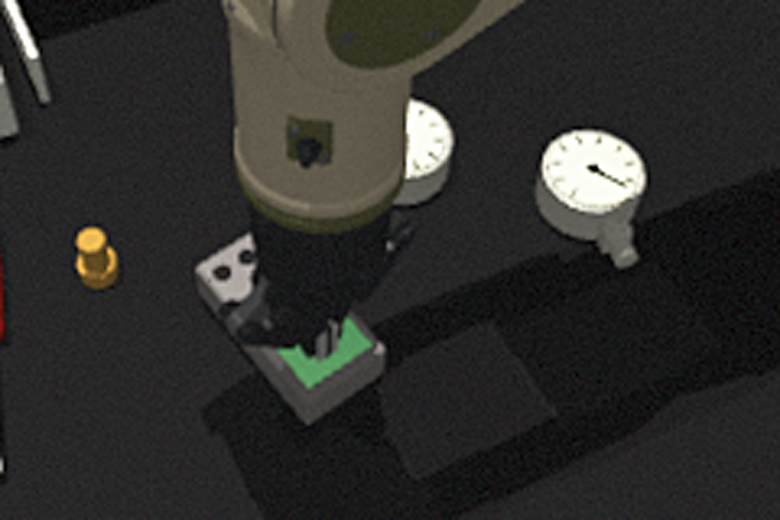

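The scene view shows the shut fingertips resting on the screen at crop (325,352). So the tips stand higher than the reported z implies, and I'll lift and check the tool height against known points.

Request:
{"fn": "apply_moves", "kwargs": {"targets": [[0,0,-30,0,0,0,1],[0,0,-40,0,0,0,1],[0,0,-30,0,0,0,1],[0,0,0,0,0,0,1],[0,0,0,0,0,0,1]]}}

```text
time: 5.48
tool_pos: [651.2, 72.5, 100.7]
tcp_rot: [-180.0, -0.0, 100.5]
ft_force: [-0.2, -0.0, 0.3]
finger_gap: 0.1
grip_force: 0.0
```

```bash
python3 - <<'E'
from h import *
np.set_printoptions(precision=1,suppress=True)
c=optics.get_calibration("wrist"); im=optics.snapshot("wrist"); sc=optics.snapshot("scene"); s=sensors.sense(); print(s["tool_pos"],s["tcp_rot"],s["finger_gap"]); print(c["camera_matrix"])
T=np.linalg.inv(c["pose"]); q=c["camera_matrix"]@(T@[*s["tool_pos"],1])[:3]; print("tcp in wrist",q[:2]/q[2])
cs=optics.get_calibration("scene");T=np.linalg.inv(cs["pose"]); q=cs["camera_matrix"]@(T@[*s["tool_pos"],1])[:3]; q=q[:2]/q[2]; print("tcp in scene",q)
x,y=int(q[0])-60,int(q[1])-50
a=cv2.resize(im,(400,250)); 
cv2.imwrite("pics/m3.png",np.hstack([im[100:400,200:500],cv2.resize(sc[y:y+100,x:x+120],(480,400),interpolation=cv2.INTER_CUBIC)[:300]])[:,:,::-1]); print("scene crop origin",x,y)
for k in((60,120),(60,150),(80,160)):
  try:
    e=gauge(im,k,70); print(e,onz("wrist",e[0],34,c),tri(ray("wrist",e[0],c),ray("top",(303.26,268.2)))); break
  except Exception as ex: print(ex)
m=masks(im)["brass"]
for C in cv2.findContours(m,0,1)[0]:
    if cv2.contourArea(C)>60: print("brass",cv2.boundingRect(C),cv2.minEnclosingCircle(C))
E
```

```text
[650.4  72.4  99.4] [-179.8   -0.   100.5] -0.2767827721757225
[[314.3   0.  321.9]
 [  0.  314.3 195.8]
 [  0.    0.    1. ]]
tcp in wrist [322.1 231.8]
tcp in scene [320.2 238.1]
scene crop origin 260 188
((34.71731185913086, 168.9192657470703), (29.125024795532227, 75.97364044189453), 117.629638671875) [427.9  54.9  34. ] (array([415.5,  41. ,  15. ]), np.float64(15.367475237537947))
brass (226, 251, 35, 43) ((241.0, 272.5), 23.436182022094727)
```

View pics/m3.png

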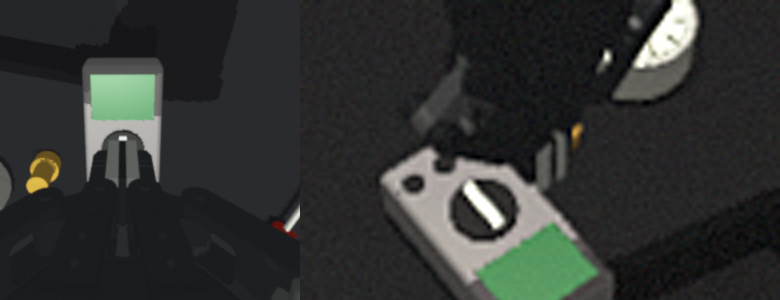

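The shut tips show at wrist pixel (322,235), matching the predicted TCP (322,232). In the scene crop they sit about 3 px above the prediction. I'll settle the height by touching bare bench beside the meter with the shut fingers.

Request:
{"fn": "apply_moves", "kwargs": {"targets": [[6.4,-34.4,0,0,0,0,1],[6.4,-34.4,0,0,0,0,1],[0,0,40,0,0,0,1],[0,0,30,0,0,0,1],[0,0,12,0,0,0,1],[0,0,6,0,0,0,1],[0,0,5,0,0,0,1],[0,0,3,0,0,0,1],[0,0,0,0,0,0,1],[0,0,0,0,0,0,1]]}}

```text
time: 6.82
tool_pos: [581.9, 72.5, 5.7]
tcp_rot: [180.0, 0.0, 100.5]
ft_force: [0.6, -1.1, 1.0]
finger_gap: 0.2
grip_force: 0.0
```

```bash
python3 - <<'E'
from h import *
np.set_printoptions(precision=1,suppress=True)
im=optics.snapshot("scene"); w=optics.snapshot("wrist"); s=sensors.sense(); print(s["tool_pos"],s["ft_force"],s["joint_pos"])
cs=optics.get_calibration("scene");T=np.linalg.inv(cs["pose"])
q=cs["camera_matrix"]@(T@[*s["tool_pos"],1])[:3]; q=q[:2]/q[2]; print("tcp scene",q)
x,y=int(q[0])-60,int(q[1])-50
cv2.imwrite("pics/m4.png",np.hstack([cv2.resize(im[y:y+100,x:x+100],(400,400),interpolation=cv2.INTER_CUBIC),w[:,120:520]])[:,:,::-1]); print(x,y)
c=blob(masks(im)["green"],(319,258),60); g=cv2.minAreaRect(c); print("screen scene",g[0])
E
```

```text
[581.8  72.5   5.6] [-0.6 -0.8  0.3] [ 2.1 15.6 97.6  0.  66.8 -8.4]
tcp scene [348.3 248.7]
288 198
screen scene (318.9230651855469, 255.88458251953125)
```

View pics/m4.png

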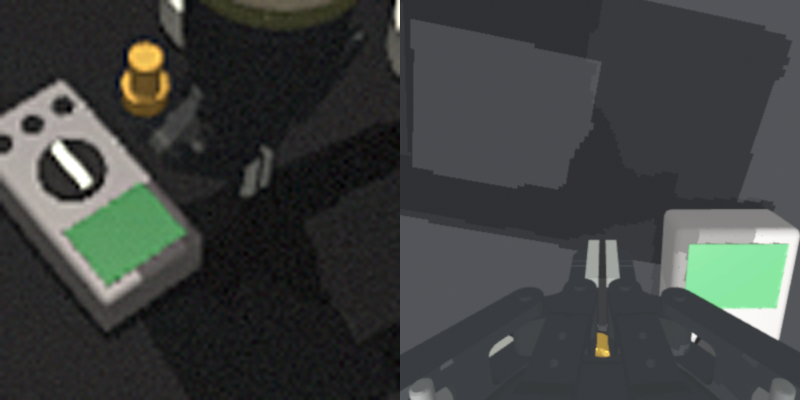

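The scene crop shows the tips at (250,195), about 2 px from the prediction, and there is no contact yet at z = 5.6. I'll keep probing downwards.

Request:
{"fn": "apply_moves", "kwargs": {"targets": [[0,0,4,0,0,0,1],[0,0,4,0,0,0,1],[0,0,0,0,0,0,1]]}}

```text
time: 7.3
tool_pos: [581.0, 72.4, -3.5]
tcp_rot: [-179.9, -0.0, 100.5]
ft_force: [0.1, -0.5, 0.3]
finger_gap: -0.1
grip_force: 0.0
```

Request:
{"fn": "apply_moves", "kwargs": {"targets": [[0,0,4,0,0,0,1],[0,0,4,0,0,0,1],[0,0,4,0,0,0,1],[0,0,0,0,0,0,1]]}}

```text
time: 7.8
tool_pos: [581.1, 72.5, -15.4]
tcp_rot: [-179.9, -0.0, 100.5]
ft_force: [-0.5, 0.2, 0.3]
finger_gap: 0.1
grip_force: 0.0
```

The tool still hasn't touched anything at z = -15, so the reported z does read low.

Request:
{"fn": "apply_moves", "kwargs": {"targets": [[0,0,4,0,0,0,1],[0,0,4,0,0,0,1],[0,0,3,0,0,0,1],[0,0,0,0,0,0,1]]}}

```text
time: 8.3
tool_pos: [581.2, 72.5, -26.3]
tcp_rot: [-180.0, -0.0, 100.5]
ft_force: [-0.4, -0.4, 0.0]
finger_gap: -0.1
grip_force: 0.0
```

Request:
{"fn": "apply_moves", "kwargs": {"targets": [[0,0,3,0,0,0,1],[0,0,2,0,0,0,1],[0,0,0,0,0,0,1]]}}

```text
time: 8.68
tool_pos: [581.9, 72.5, -29.1]
tcp_rot: [180.0, 0.0, 100.6]
ft_force: [-8.2, -1.1, 15.7]
finger_gap: -0.3
grip_force: 7.9
```

Contact with 16 N: the bench reads about -29 and the meter top about +5, which is 34 mm apart, so the reported z is about 29 mm low. Next I'll check for an xy bias.

```bash
python3 - <<'E'
from h import *
np.set_printoptions(precision=1,suppress=True)
print(onz("scene",(320,258.5),34),"tool 654,72.5"); print(onz("scene",(350.5,246.7),34.6),"tool 581.8,72.5"); print(onz("scene",(321.3,235),128.5),"tool 650.4,72.4")
im=optics.snapshot("scene"); s=sensors.sense()
cv2.imwrite("pics/m5.png",cv2.resize(im[210:290,310:390],(560,560),interpolation=cv2.INTER_CUBIC)[:,:,::-1])
for y in (40,55,72.5,90):
  cs=optics.get_calibration("scene");T=np.linalg.inv(cs["pose"]); q=cs["camera_matrix"]@(T@[582,y,0,1])[:3]; print(y,(q[:2]/q[2]-[310,210])*7)
E
```

```text
[654.1  80.   34. ] tool 654,72.5
[585.3  83.9  34.6] tool 581.8,72.5
[653.8  83.3 128.5] tool 650.4,72.4
40 [216.4 199.4]
55 [239.3 236.3]
72.5 [266.5 280.2]
90 [294.5 325.1]
```

View pics/m5.png

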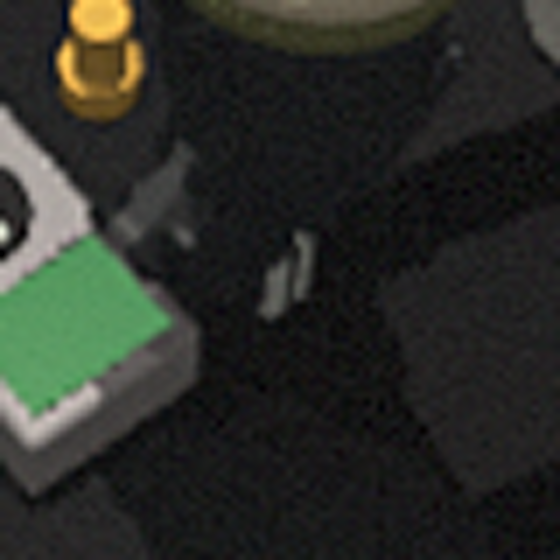

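In this last crop the shut tips are at (285,310). Allowing for the 11 mm half pad width, that agrees with the reported x and y, so only z is off, by +29. I'll regrasp the meter with z corrected.

Request:
{"fn": "apply_moves", "kwargs": {"targets": [[0,0,-42,0,0,0,0],[0,0,-40,0,0,0,0],[-6,35,0,0,0,0,0],[-6,34,0,0,0,0,0],[0,0,0,0,0,0,0],[0,0,38,0,0,0,0],[0,0,28,0,0,0,0],[0,0,10,0,0,0,0],[0,0,0,0,0,0,0],[0,0,0,0,0,0,1],[0,0,0,0,0,0,1],[0,0,0,0,0,0,1],[0,0,0,0,0,0,1]], "force": 50}}

```text
time: 10.35
tool_pos: [653.0, 73.4, -22.6]
tcp_rot: [179.8, 0.0, 100.5]
ft_force: [-1.9, 0.7, 6.9]
finger_gap: 63.4
grip_force: 57.7
```

Request:
{"fn": "apply_moves", "kwargs": {"targets": [[0,9.5,-1,0,0,0.092,1],[0,9.5,0,0,0,0.091,1],[-20,0,0,0,0,0,1],[-32,0,0,0,0,0,1],[-32,0,0,0,0,0,1],[-32,0,0,0,0,0,1],[-32,0,0,0,0,0,1],[-32,0,0,0,0,0,1],[-31,-9,0,0,0,0,1],[-31,-9,0,0,0,0,1],[-31,-9,0,0,0,0,1],[-20,0,0,0,0,0,1],[-10,0,0,0,0,0,1],[0,0,0,0,0,0,1],[0,0,0,0,0,0,1]]}}

```text
time: 12.22
tool_pos: [644.4, -229.0, -22.6]
tcp_rot: [179.9, 0.2, 90.0]
ft_force: [-2.0, -4.2, 5.8]
finger_gap: 63.2
grip_force: 57.4
```

Request:
{"fn": "apply_moves", "kwargs": {"targets": [[-20,0,0,0,0,0,1],[-15,0,0,0,0,0,1],[-6,0,0,0,0,0,1],[0,0,0,0,0,0,1]]}}

```text
time: 12.72
tool_pos: [645.0, -268.4, -22.6]
tcp_rot: [179.9, 0.0, 90.1]
ft_force: [-0.1, 1.1, 6.5]
finger_gap: 62.8
grip_force: 57.6
```

```bash
python3 - <<'E'
from h import *
np.set_printoptions(precision=1,suppress=True)
c=optics.get_calibration("wrist"); c["pose"][2,3]+=29; im=optics.snapshot("wrist"); s=sensors.sense(); print(s["tool_pos"],s["ft_force"])
m=masks(im)["green"]
for C in cv2.findContours(m,0,1)[0]:
    if cv2.contourArea(C)>80: print(cv2.minAreaRect(C),[onz("wrist",q,34,c)[:2] for q in cv2.boxPoints(cv2.minAreaRect(C))])
cv2.imwrite("pics/w5.png",im[:,:,::-1])
E
```

```text
[ 645.  -268.4  -22.6] [0.8 1.4 5.7]
((322.5, 287.0), (78.0, 123.0), 90.0) [array([ 613.2, -264.4]), array([ 675.3, -264.3]), array([ 678.3, -311.9]), array([ 610.5, -311.9])]
```

Request:
{"fn": "apply_moves", "kwargs": {"targets": [[0,0,0,0,0,0,0],[0,0,0,0,0,0,0],[0,0,0,0,0,0,0],[0,0,-30,0,0,0,0],[0,0,-50,0,0,0,0],[0,0,-50,0,0,0,0],[37.7,-28,0,0,0,0,0],[37.7,-28,0,0,0,0,0],[37.7,-28,0,0,0,0,0],[37.7,-28,0,0,0,0,0],[37.7,-28,0,0,0,0,0],[37.7,-28,0,0,0,0,0],[37.7,-28,0,0,0,0,0],[37.7,-28,0,0,0,0,0],[0,0,0,0,0,0,0],[0,0,0,0,0,0,0]]}}

```text
time: 14.78
tool_pos: [419.9, 33.1, 106.5]
tcp_rot: [179.9, 0.0, 90.1]
ft_force: [0.1, 0.5, 0.5]
finger_gap: 85.6
grip_force: 0.0
```

```bash
python3 - <<'E'
from h import *
np.set_printoptions(precision=1,suppress=True)
c=optics.get_calibration("wrist"); c["pose"][2,3]+=29; im=optics.snapshot("wrist"); s=sensors.sense(); print(s["tool_pos"],s["tcp_rot"])
w=masks(im)["white"]
for C in cv2.findContours(w,0,1)[0]:
    if cv2.contourArea(C)>800:
        print(cv2.boundingRect(C)); 
e=gauge(im,(322,240),60); print(e,onz("wrist",e[0],34,c))
t=optics.snapshot("top"); sc=optics.snapshot("scene")
C=[c for c in cv2.findContours(masks(t)["green"],0,1)[0] if cv2.contourArea(c)>30]; print([(cv2.minAreaRect(c)[0],onz("top",cv2.minAreaRect(c)[0],34)[:2]) for c in C])
r2=t[150:200,395:470]; cv2.imwrite("pics/bay.png",cv2.resize(t[125:305,390:500],None,fx=3.3,fy=3.3)[:,:,::-1])
E
```

```text
[420.1  32.7 106.5] [179.9   0.   90.1]
(393, 235, 88, 105)
(0, 197, 24, 126)
(279, 110, 88, 126)
((322.3302001953125, 207.2095947265625), (54.626495361328125, 84.31300354003906), 91.01920318603516) [419.5  12.8  34. ]
[((89.8602294921875, 278.494384765625), array([404.3, 555.1])), ((473.0, 230.5), array([ 505.8, -388.2])), ((422.5, 176.0), array([ 644.6, -269.1]))]
```

View pics/bay.png

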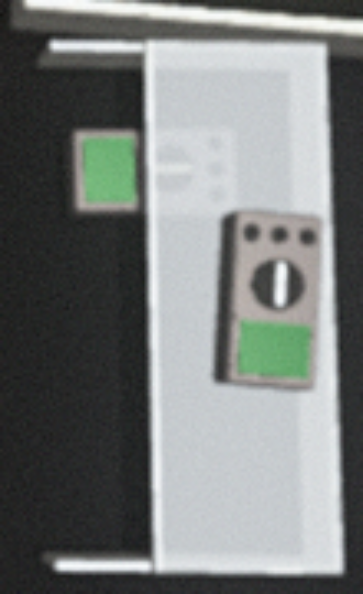

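The crop shows the meter squarely inside the right bay, its outer edge at column 74 against the wall front at column 50 (about 20 mm in). Next I'll grasp gauge_a.

Request:
{"fn": "apply_moves", "kwargs": {"targets": [[0,0,45,0,0,0,0],[0,0,45,0,0,0,0],[0,0,30,0,0,0,0],[0,0,11,0,0,0,0],[0,0,0,0,0,0,0],[0,0,0,0,0,0,1],[0,0,0,0,0,0,1],[0,0,0,0,0,0,1],[0,0,0,0,0,0,1]]}}

```text
time: 16.05
tool_pos: [420.8, 33.1, -23.0]
tcp_rot: [179.9, 0.0, 90.1]
ft_force: [-2.2, -0.8, 4.9]
finger_gap: 71.0
grip_force: 57.7
```

Request:
{"fn": "apply_moves", "kwargs": {"targets": [[15,1,0,0,0,0,1],[30,2,0,0,0,0,1],[30,2,0,0,0,0,1],[30,2,0,0,0,0,1],[30,2,0,0,0,0,1],[30,1,0,0,0,0,1],[25,0,0,0,0,0,1],[20,0,0,0,0,0,1],[15,0,0,0,0,0,1],[12,0,0,0,0,0,1],[0,0,0,0,0,0,1],[0,0,0,0,0,0,1]]}}

```text
time: 17.55
tool_pos: [430.7, 272.2, -23.0]
tcp_rot: [179.8, -0.2, 90.1]
ft_force: [-0.0, 5.8, 5.6]
finger_gap: 70.5
grip_force: 59.0
```

Request:
{"fn": "apply_moves", "kwargs": {"targets": [[0,0,0,0,0,0,0],[0,0,0,0,0,0,0],[0,0,0,0,0,0,0],[0,0,-30,0,0,0,0],[0,0,-50,0,0,0,0],[0,0,-50,0,0,0,0],[-40.5,12,0,0,0,0,0],[-40.5,12,0,0,0,0,0],[-40.5,12,0,0,0,0,0],[-40.5,12,0,0,0,0,0],[-40.5,12,0,0,0,0,0],[-40.5,12,0,0,0,0,0],[-40.5,12,0,0,0,0,0],[-40.5,12,0,0,0,0,0]]}}

```text
time: 19.3
tool_pos: [525.5, -55.1, 105.0]
tcp_rot: [-180.0, -0.0, 90.0]
ft_force: [0.3, -0.0, 0.1]
finger_gap: 85.5
grip_force: 0.0
```

Request:
{"fn": "apply_moves", "kwargs": {"targets": [[0,0,0,0,0,-0.175,0],[0,0,0,0,0,-0.175,0],[0,0,0,0,0,-0.175,0],[0,0,0,0,0,-0.175,0],[0,0,0,0,0,-0.175,0],[0,0,0,0,0,-0.175,0],[0,0,0,0,0,-0.175,0],[0,0,0,0,0,-0.175,0],[0,0,0,0,0,-0.175,0],[0,0,0,0,0,-0.175,0],[0,0,0,0,0,-0.175,0],[0,0,0,0,0,-0.175,0],[0,0,0,0,0,-0.17,0],[0,0,0,0,0,0,0],[0,0,0,0,0,0,0]]}}

```text
time: 21.18
tool_pos: [525.4, -53.6, 105.1]
tcp_rot: [180.0, -0.0, -140.1]
ft_force: [1.0, 0.4, -0.3]
finger_gap: 85.1
grip_force: 0.0
```

```bash
python3 - <<'E'
from h import *
np.set_printoptions(precision=1,suppress=True)
s=sensors.sense(); print(s["tool_pos"],s["tcp_rot"],s["joint_pos"])
im=optics.snapshot("scene")
e=gauge(im,(343,193),25); print(e, onz("scene",e[0],31))
t=optics.snapshot("top"); e=gauge(t,(213,262),24); print("a",e,onz("top",e[0],34))
try: e=gauge(t,(337,225),24); print("b",e,onz("top",e[0],34))
except Exception as x: print(x)
E
```

```text
[525.4 -53.6 105.1] [ 180.    -0.  -140.1] [ -11.4    0.3  103.1   -0.    76.6 -141.3]Traceback (most recent call last):
  File "<stdin>", line 5, in <module>
  File "h.py", line 24, in gauge
    return cv2.fitEllipse(cv2.convexHull(blob(w,p,rad)))
                                         ~~~~^^^^^^^^^
  File "h.py", line 16, in blob
    return min(cs,key=lambda c:abs(cv2.pointPolygonTest(c,tuple(map(float,seed)),True)) if cv2.pointPolygonTest(c,tuple(map(float,seed)),False)<0 else 0)
ValueError: min() iterable argument is empty
```

Request:
{"fn": "apply_moves", "kwargs": {"targets": [[0,0,45,0,0,0,0],[0,0,45,0,0,0,0],[0,0,28,0,0,0,0],[0,0,12,0,0,0,0],[0,0,0,0,0,0,0],[0,0,0,0,0,0,1],[0,0,0,0,0,0,1],[0,0,0,0,0,0,1],[0,0,0,0,0,0,1]]}}

```text
time: 22.35
tool_pos: [527.2, -53.8, -22.8]
tcp_rot: [-179.9, 0.1, -139.9]
ft_force: [-1.4, 0.0, 7.6]
finger_gap: 70.1
grip_force: 58.5
```

Request:
{"fn": "apply_moves", "kwargs": {"targets": [[14,11.5,0,0,0,0,1],[14,11.5,0,0,0,0,1],[0,0,0,0,0,0.175,1],[0,0,0,0,0,0.175,1],[0,0,0,0,0,0.175,1],[0,0,0,0,0,0.175,1],[0,0,0,0,0,0.175,1],[0,0,0,0,0,0.175,1],[0,0,0,0,0,0.175,1],[0,0,0,0,0,0.175,1],[0,0,0,0,0,0.175,1],[0,0,0,0,0,0.175,1],[0,0,0,0,0,0.175,1],[0,0,0,0,0,0.175,1],[0,0,0,0,0,0.17,1],[0,0,0,0,0,0,1]]}}

```text
time: 24.35
tool_pos: [491.1, -55.1, -22.7]
tcp_rot: [179.8, 0.1, 89.9]
ft_force: [-0.3, -1.0, 6.3]
finger_gap: 70.5
grip_force: 58.9
```

Request:
{"fn": "apply_moves", "kwargs": {"targets": [[15,0,0,0,0,0,1],[30,0,0,0,0,0,1],[30,0,0,0,0,0,1],[30,0,0,0,0,0,1],[30,0,0,0,0,0,1],[30,20,0,0,0,0,1],[30,20,0,0,0,0,1],[30,20,0,0,0,0,1],[28,0,0,0,0,0,1],[25,0,0,0,0,0,1],[20,0,0,0,0,0,1],[15,0,0,0,0,0,1],[12,0,0,0,0,0,1],[0,0,0,0,0,0,1],[0,0,0,0,0,0,1]]}}

```text
time: 26.22
tool_pos: [550.7, 272.5, -22.6]
tcp_rot: [179.8, -0.2, 90.1]
ft_force: [-0.1, 4.1, 5.1]
finger_gap: 70.7
grip_force: 59.2
```

Release, rise and clear away to the middle.

Request:
{"fn": "apply_moves", "kwargs": {"targets": [[0,0,0,0,0,0,0],[0,0,0,0,0,0,0],[0,0,0,0,0,0,0],[0,0,-30,0,0,0,0],[0,0,-50,0,0,0,0],[0,0,-50,0,0,0,0],[-40,-20,-10,0,0,0,0],[-40,-20,-10,0,0,0,0],[-40,-20,-10,0,0,0,0],[-40,-20,-10,0,0,0,0],[-40,-20,-10,0,0,0,0],[-40,0,0,0,0,0,0],[0,0,0,0,0,0,0],[0,0,0,0,0,0,0]]}}

```text
time: 27.98
tool_pos: [449.1, 31.1, 155.1]
tcp_rot: [-180.0, -0.0, 90.0]
ft_force: [0.5, 0.5, -0.7]
finger_gap: 85.6
grip_force: 0.0
```

```bash
python3 - <<'E'
from h import *
np.set_printoptions(precision=1,suppress=True)
s=sensors.sense(); print(s["tool_pos"],s["ft_force"])
t=optics.snapshot("top"); sc=optics.snapshot("scene")
w=((cv2.cvtColor(t,cv2.COLOR_RGB2GRAY)>70)*255).astype(np.uint8); w[:,:194]=0
# bright things in front of the left roof: case parts still in the open strip
for C in cv2.findContours(w[135:310,:290],0,1)[0]:
    if cv2.contourArea(C)>15:
        x,y,a,b=cv2.boundingRect(C); print((x,y+135,a,b),"outer edge y",onz("top",(x+a,y+135+b/2),34)[:2])
for n,i in(("top",t),("scene",sc)):
    for C in cv2.findContours(masks(i)["brass"],0,1)[0]:
        m=cv2.moments(C)
        if m["m00"]>25: print("brass",n,onz(n,(m['m10']/m['m00'],m['m01']/m['m00']),14)[:2])
cv2.imwrite("pics/end.png",cv2.resize(t[120:320,130:450],(800,500))[:,:,::-1])
E
```

```text
[449.1  31.1 155.1] [ 0.5  0.5 -0.7]
(194, 142, 96, 168) outer edge y [524.5  64.9]
brass top [ 342.7 -793.9]
brass top [ 570.6 -805.3]
brass top [604.6 796. ]
brass top [593.9 -17.9]
brass top [756.  -63.6]
brass scene [757.  -64.3]
brass scene [594.8 -18.5]
brass scene [ 242.5 -439. ]
brass scene [ 341.9 -786. ]
brass scene [  77.3 -808.7]
brass scene [ 502.3 -911.5]
```

```bash
python3 - <<'E'
from h import *
np.set_printoptions(precision=1,suppress=True)
t=optics.snapshot("top"); w=masks(t)["any"].copy(); w[:,:197]=0; w[:,240:]=0
for C in cv2.findContours(w[148:298],0,1)[0]:
    if cv2.contourArea(C)>15:
        x,y,a,b=cv2.boundingRect(C); y+=148; p=onz("top",(x+a,y+b/2),34); print((x,y,a,b),"outer edge",p[:2],"in by",p[1]-220-(p[0]-344)*.0256)
sc=optics.snapshot("scene"); print(sensors.sense()["time"])
E
```

```text
(197, 202, 43, 96) outer edge [467.4 188.5] in by -34.66484914337851
(197, 148, 30, 4) outer edge [719.4 223.1] in by -6.551515633529178
28.175
```

```bash
python3 - <<'E'
from h import *
np.set_printoptions(precision=1,suppress=True)
t=optics.snapshot("top"); g=t.min(2); print(g[195:300:4,186:250:3])
E
```

```text
[[200 199 225  38  47  41  49  49  48  48  46  41  48  40  42  42  38  40
   40  41  33  33]
 [201 199 222  36  47  50  48  50  45  46  45  40  45  45  37  44  37  41
   39  33  39  33]
 [199 201 237  42  48  59 139 176 168  90  41  43  47  37  40  42  43  42
   38  34  43  31]
 [206 204 232  36 188 234 216 240 203 236 215 100  45  45  47  44  45  41
   36  38  38  37]
 [201 203 235 156 239 233 238 239 234 235 230 232  79  38  42  48  42  42
   37  39  37  39]
 [203 201 235 167 218 238 238 193 234 235 227 192 129  64  50  40  43  47
   39  41  40  37]
 [200 200 237 191 237 236 240 153 239 233 224 212 125  65  45  43  39  45
   37  40  42  43]
 [203 204 237 160 240 237 237 204 233 231 233 216  75  45  45  44  40  40
   46  35  45  35]
 [202 200 240  87 215 230 232 215 233 213 207  89  76  66  51  63  67  62
   50  45  41  39]
 [198 208 240 119 182  68 144 179 144  81  60 105 107  62 102 104 102  69
   73  67  65  54]
 [201 220 242  61  52  54  51  54  53  56 107 125  98 112 116 120  73  81
  105 105 105  98]
 [204 207 236  52  51  47  48  50  52  77 133 137  75 134 135 103  68 121
  1
[... 711 characters left out ...]
8 179 183 137  73 179 183 183
  183 186 179 181]
 [200 198 235  87 227 234 231 167 180 181 110 184 182 129  86 182 183 183
  192 184 190 185]
 [202 202 235  52  78 185 222 172 181 178 131 183 187 119  81 186 186 182
  182 180 185 185]
 [199 201 237  53  48  42  47 165 178 163 139 186 187 103  94 172 174 177
  176 179 174 176]
 [200 201 236  54  45  51  45 169 175 150 161 184 183  79  96 172 167 168
  170 171 171 173]
 [202 202 235  56  40  43  52 180 181 139 173 179 181  73  95 161 162 166
  165 166 160 160]
 [203 200 237  49  36  45  62 184 177 113 177 179 179  67  78 162 162 159
  165 159 163 158]
 [212 208 235  69  68  70  96 178 181  99 180 178 179  68  75 159 159 156
  156 160 153 156]]
```

Both dials are in the strip between the roof edge and the mouth, with centres at column ~208 (y ≈ 269–272), about 45 mm inside the mouth line. Both stems point inward and the adapters haven't moved. Handing in.

```bash
python3 -c "
from bench import r
print(r.hand_in())"
```

```text
the job is handed in; nothing more can be done
None
```

The job is handed in: by my last measurements both gauges sit about 45 mm inside the left bay, stems inward, and the meter is about 20 mm past the mouth of the right bay; the adapters did not move, and it took about 28 s of the 61 s, but no verdict was returned.

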